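Shim the rocking counter scale

ROBOT

A 6-joint arm with a two-finger parallel gripper is mounted at the origin on a cart in front of the work surface, level with it; the furniture and walls round the work are solid. World frame = base frame: x ahead of the robot, y to its left, z up, the work surface at z = 0. Lengths are in m, angles in rad, forces in N, time in s.
With the tool pointing down it reaches from about 0.375 to 0.825 m from the base axis. Payload 5.5 kg.
Tool frame: the origin (TCP) lies at the very end of the fingers, on their centre line; the grasp point (between the pads) lies 19 mm behind it (arm.grip_point_offset is the distance from the TCP to the grasp point, in m); z points along the fingers, y is the line along which they close (so a half turn about z gives the same grasp; the last joint's range is limited). The gripper opens to 85 mm and grips with 20 to 120 N. Pads are 22 mm wide; open, the fingers measure 114 mm over their backs; the gripper's body (76 mm by 85 mm) begins 54 mm behind the grasp point. The pads swing forward as they close: fully open they stand 13 mm farther back than shut.
Start: joints at [-1.201, 0.314, -0.047, 1.21, 0, 1.571], TCP at [0.217, -0.559, 0.231] pointing down, gripper open.
Joint ranges: [-2.67, 2.67], [-0.69, 1.73], [-1.03, 1.25], [-2.08, 2.16], [-1.42, 1.45], [-3.14, 3.14]. Speed limits (rad/s): [2.39, 2.39, 3.01, 3.14, 3.14, 3.14].

INTERFACE

Orientations are given as [roll, pitch, yaw] about the fixed x, y, z axes, in that order (R = Rz(yaw) Ry(pitch) Rx(roll)).
In Python, from station import read_state, imaging, ticket, arm gives the robot as it stands.
- The arm moves only by the tool step_arm, never from a script. Its argument "moves" is one flat list of numbers, 7 for each row, row after row: the finger opening in m, from 0 to 0.0854, then the shift along the tool's x, y, z in m, then the turn, a rotation vector about the tool's x, y, z in degrees. In form: [claw, dx, dy, dz, wx, wy, wz, claw, dx, dy, dz, wx, wy, wz, ...]. A call has 1 to 20 rows; each row is the pose to reach, as a shift and turn from the pose commanded when the call began, along the tool's axes at that moment; what a row does not reach only later rows make up. A row lasts 1/10 s, in which the tool goes at most 50 mm and 8.59 degrees, less where a joint would pass 70% of its speed; a pose out of reach is approached as far as the arm can. A call with a gripper value outside its range is refused whole. The fingers move at their own pace and stop on an object; "force" is the grip in N (left out, the last holds). Time passes only in rows, so rows that repeat a pose let the fingers close. It gives the time, the measured TCP pose, the force, the opening and the grip force at its end, in the units of the state.
- read_state(): the state, without advancing time (a new reading comes with each control period).
- imaging.camera(name): name is "scene" or "top"; returns a dict with "frame" (480x640x3 uint8, red, green, blue), "fx", "fy", "cx", "cy" (pixels), "pose" (4x4, takes a point from camera to world coordinates). Camera axes: x right, y down, z forward; pixel columns grow to the right and rows downward; lengths in m; the calibration is good to about 2 mm. A picture is of the moment at which its call begins. There is no depth.
- ticket.finish_job(): hands the job in; it is judged then, once.
The state is a dict: "clock": time; "joint_positions": joint angles; "joint_velocities": joint speeds; "effort": joint torques, N m; "tcp_pos": TCP position; "tcp_rot": TCP orientation; "wrist_force": force on the tool from outside, world axes, zero at the start; "torque": the same for the moment, N m; "width": opening from 0.0 (shut) to 1.0 (fully open); "grip_force": force on a finger pad.
Only numpy, scipy, OpenCV 4.12 (cv2) and the standard library are available. Lean on these libraries where they do the work, as an engineer would, in place of code of your own. Each camera call takes 0.05 s, during which the arm holds its last target. There are 200 camera calls.

TASK

The counter scale leans and rocks because its front left foot is too short. Push the wooden wedge along the worktop, thin end first, under that foot until the scale stands level, then press down lightly with a fingertip on the corner over the wedge to check that it no longer rocks, and leave it standing level on the wedge. Push and press only: pick nothing up, do not shove the scale about, and leave the spice jar, cup and tin where they are.

Things in the scene. Friction and masses are not known exactly. Their poses are not given: they have to be found in the camera images.
- scale: Loose white counter scale, about 1.6 kg, case 200 x 250 mm (its x by y), round steel pan on top (160 mm across), dark display on its front (-x) face. Origin: middle of the case in plan, in the plane of the three good feet; x to its back, y to its left, z up. Case underside at 28, case top at 50, pan top at 59 mm. It leans about 0.08 rad on its short front left foot; level = z axis vertical.
- short_foot (a point): Lowest point of the scale's short front left foot, a smooth grey plastic dome of radius 14 mm that has lost its rubber (scale frame -78, +100, 10 mm; black rubber feet at x +-78, y +-100 reach z = 0). The scale is level when this foot is carried 10 mm above the worktop. About 2 N rest on it. Axes as the scale.
- press_corner (a point): Point on the flat top of the scale's case over the short foot (scale frame -78, +100, 50 mm): where to press to test.
- wedge: Loose wooden wedge, about 90 g, 130 long (its x) x 54 wide (y) mm, 20 mm high at its square back end (x = -65), falling evenly to under 1 mm at the tip (x = +65); so its top is 10 mm high at x = +3 mm. Origin: centre of the underside; x points to the tip. Starts left of the scale, tip 35 to 95 mm short of the foot, pointing roughly at it. It does not slip back out.
- wedge_back (a point): Centre of the upright back face of the wedge (10 mm above its underside), the face to push on.
- spice_jar: Bystander: spice jar with a red lid, 45 mm across, 106 mm tall, standing left of the scale beyond the wedge; origin at the centre of its underside. Leave it.
- cup: Bystander: small green cup, 64 x 89 x 48 mm, in front of the scale's right part; origin on its underside. Leave it.
- tin: Bystander: food tin, 75 mm across, 58 mm tall, right of the scale; origin at the centre of its underside. Leave it.
Mind the look-alikes: they are no part of the job. Of the things that look like the wedge, take the one that is farthest to the robot's right at the start.

How it is judged:
On the way, in this order (a step that is already met when the one before it is completed fails the run):
1. the wedge carries the short foot and the scale stands level (angle between scale's own z axis and vertical below 0.014 rad and contact force between wedge and scale above 0.5 N and contact force between the fingers and scale below 0.3 N and horizontal distance between wedge and short_foot below 0.035 m), for 0.3 s.
2. a fingertip presses on the corner over the wedge and the scale does not rock (contact force between the fingers and scale above 2.5 N and horizontal distance between the grasp point and press_corner below 0.045 m and height (world z) of the grasp point above 0.055 m and angle between scale's own z axis and vertical below 0.02 rad), for 0.1 s.
At the end, for the whole second after the job is handed in: The scale stands level (within 0.014 rad), at most 30 mm from where it stood, its short foot resting with more than 0.5 N on the wedge (wedge's middle within 35 mm of the foot, wedge flat on the worktop), all at rest; spice jar, cup and tin within 20 mm of where they were (angle between scale's own z axis and vertical below 0.014 rad and contact force between wedge and scale above 0.5 N and horizontal distance between wedge and short_foot below 0.035 m and angle between wedge's own z axis and vertical below 0.05 rad and linear speed of each of scale, wedge below 0.01 m/s and distance of scale from where it was at the start of the episode below 0.03 m and distance of each of spice_jar, cup, tin from where it was at the start of the episode below 0.02 m); the robot touches nothing.
It fails at once if the wedge is lifted off the worktop (height (world z) of wedge above 0.012 m).
It fails at once if the scale is lifted or tipped over (height (world z) of scale above 0.02 m or angle between scale's own z axis and vertical above 0.2 rad).
It fails at once if the scale is shoved away (distance of scale from where it was at the start of the episode above 0.03 m).
It fails at once if the scale is pressed hard (over 45 N) (contact force between the fingers and scale above 45 N).
It fails at once if a bystander is moved or knocked over (distance of any of spice_jar, cup, tin from where it was at the start of the episode above 0.02 m or angle between any of spice_jar, cup, tin's own z axis and vertical above 0.3 rad).
It also fails if it takes over 58 s, if anything falls off the work surface, if the arm or the gripper's body presses on something with over 40 N, if the wrist force passes 120 N, or if a joint passes its speed limit or range.

## Working session

There is one attempt and no reset: what is moved stays moved. The work goes in short steps, Python scripts to look and compute and a tool call to move; the robot and the scene stay as the last step left them, time stands still between calls to the robot, and variables do not carry over. Pictures are saved under pics/ and viewed, at most 10 in all, crops included, and the job is handed in when it is done.

Besides the shell and the picture viewer there is one more tool, called after "Request:" by a JSON object that holds its "fn" and its "kwargs". step_arm: Moves the arm, as the interface text tells. Its arguments: {"type":"object","properties":{"moves":{"type":"array"},"force":{"type":"number"}},"required":["moves"]}

```bash
mkdir -p pics; ls; cat > h.py <<'E'
import numpy as np,cv2
from station import read_state, imaging, ticket, arm
def shot(name,fn):
    c=imaging.camera(name); np.savez('pics/'+fn+'.npz',**c); cv2.imwrite('pics/'+fn+'.png',c['frame'][:,:,::-1]); return c
def ray(c,u,v,z=0.):
    T=np.array(c['pose']); d=T[:3,:3]@np.array([(u-c['cx'])/c['fx'],(v-c['cy'])/c['fy'],1]); o=T[:3,3]
    return (o+d*(z-o[2])/d[2])
def proj(c,p):
    T=np.array(c['pose']); q=T[:3,:3].T@(np.array(p)-T[:3,3]); return c['fx']*q[0]/q[2]+c['cx'],c['fy']*q[1]/q[2]+c['cy']
E
python3 - <<'E'
from h import *
for n in('top','scene'):
    c=shot(n,n+'0'); print(n,c['fx'],np.round(c['pose'],3).tolist())
print(read_state())
E
```

```text
pics
top 573.7059367395935 [[0.015, -0.982, 0.188, 0.333], [-1.0, -0.013, 0.011, -0.05], [-0.008, -0.188, -0.982, 1.092], [0.0, 0.0, 0.0, 1.0]]
scene 489.3114874061077 [[-0.894, -0.232, 0.384, 0.134], [-0.448, 0.412, -0.794, 0.79], [0.026, -0.881, -0.472, 0.539], [0.0, 0.0, 0.0, 1.0]]
{'clock': 0.1, 'joint_positions': array([-1.20102513e+00,  3.14190990e-01, -4.79698567e-02,  1.21022976e+00,
        3.90902978e-05,  1.57076697e+00]), 'joint_velocities': array([-0.00098142, -0.00079356,  0.00381403, -0.00091787,  0.00075719,
        0.00149216]), 'effort': array([-2.90854823e-04, -5.40766168e+01,  3.40541232e+01,  1.11653988e-02,
        5.44719546e-05, -7.74122185e-06]), 'tcp_pos': array([ 0.21666122, -0.55894574,  0.23050346]), 'tcp_rot': array([-3.13999838e+00, -3.91370469e-05,  3.69800491e-01]), 'wrist_force': array([-0.11038101, -0.39450412,  0.19705135]), 'torque': array([-0.01371594,  0.00449038,  0.05829208]), 'grip_force': 0.0, 'width': 1.0026892445389932}
```

View pics/top0.png

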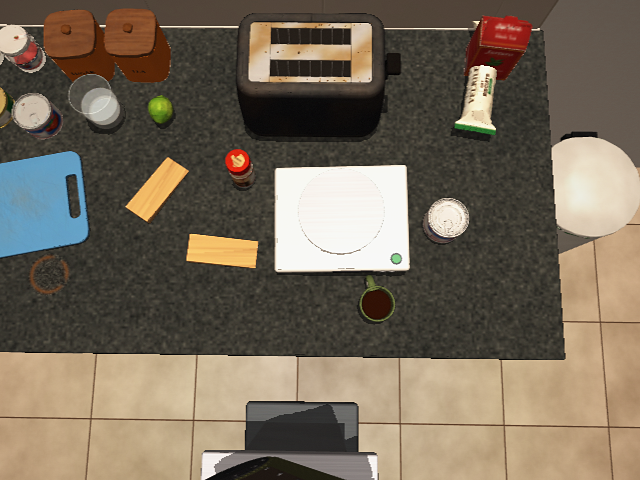

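View pics/scene0.png

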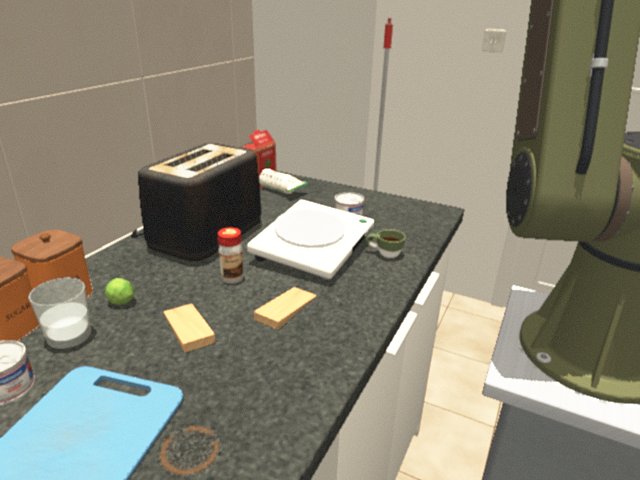

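The top view shows two wooden wedges, at (222,251) and (157,190). The right-hand one is the target. The scale case corners are at about (275,168), (407,166), (409,271) and (276,272), the jar at (239,165), and the cup at (377,300). I'll zoom in on the wedge and foot.

```bash
python3 - <<'E'
from h import *
a=cv2.imread('pics/top0.png')[215:290,175:300]; b=cv2.imread('pics/scene0.png')[225:345,220:390]
a=cv2.resize(a,(500,300),interpolation=cv2.INTER_CUBIC); b=cv2.resize(b,(425,300),interpolation=cv2.INTER_CUBIC)
a=cv2.copyMakeBorder(a,0,0,0,0,0); b=cv2.copyMakeBorder(b,0,0,0,75,0)
cv2.imwrite('pics/z.png',np.vstack([a,b]))
c=np.load('pics/top0.npz'); f=c['frame']
hsv=cv2.cvtColor(f,cv2.COLOR_RGB2HSV)
m=cv2.inRange(hsv,(10,60,100),(30,255,255)); m[:, :170]=0; m[:,272:]=0; m[:225]=0;m[285:]=0
k=max(cv2.findContours(m,0,2)[0],key=cv2.contourArea)
print('wedge',cv2.approxPolyDP(k,3,True)[:,0].tolist(),cv2.minAreaRect(k))
for p in cv2.approxPolyDP(k,3,True)[:,0]: print(p,[ray(c,*p,z)[:2].round(4).tolist() for z in(0,.02)])
m=cv2.inRange(hsv,(0,0,170),(180,40,255)); m[:,:262]=0; m[:,418:]=0; m[:150]=0;m[285:]=0
k=max(cv2.findContours(m,0,2)[0],key=cv2.contourArea)
r=cv2.minAreaRect(k);print(r)
for p in cv2.boxPoints(r): print(p,ray(c,*p,.05)[:2].round(4),ray(c,*p,.04)[:2].round(4))
E
```

```text
wedge [[189, 234], [186, 260], [255, 267], [258, 241]] ((221.71951293945312, 250.52438354492188), (70.01359558105469, 27.828746795654297), 6.34019136428833)
[189 234] [[0.5519, 0.2012], [0.5479, 0.1966]]
[186 260] [[0.5007, 0.2042], [0.4976, 0.1995]]
[255 267] [[0.4889, 0.0706], [0.4861, 0.0683]]
[258 241] [[0.5398, 0.0665], [0.5361, 0.0643]]
((341.49017333984375, 217.71261596679688), (104.12935638427734, 132.25216674804688), 89.2838363647461)
[274.7185  166.47853] [0.6746 0.0341] [0.6779 0.0349]
[406.96033 164.82549] [ 0.681  -0.2164] [ 0.6843 -0.218 ]
[408.26184 268.94672] [ 0.482  -0.2156] [ 0.4835 -0.2172]
[276.02002 270.59973] [0.4757 0.0263] [0.477 0.027]
```

View pics/z.png

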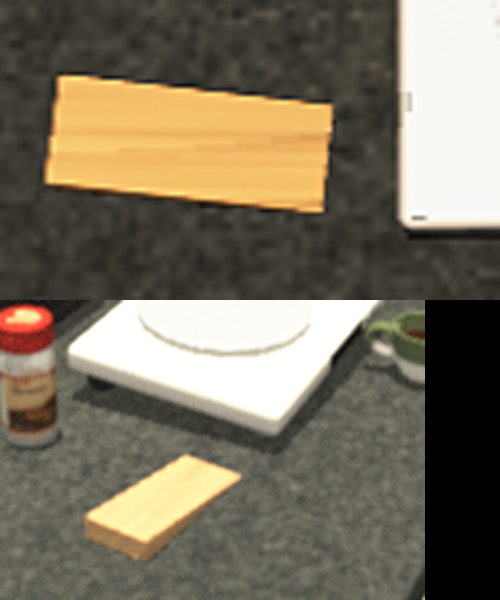

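The zoomed crop and scene view show the wedge's thick end to the left (+y) and its tip towards the scale's front left corner. Estimates:

| Item | Position (x, y) |
|---|---|
| Wedge back centre | (0.523, 0.198) |
| Wedge tip | (0.514, 0.068) |
| Short foot | (0.503, 0.003) |

The gripper should go behind the wedge at yaw about 86°.

Request:
{"fn": "step_arm", "kwargs": {"moves": [0.015,0.572,-0.619,0,0,0,-64.8,0.015,0.572,-0.619,0,0,0,-64.8,0.015,0.572,-0.619,0,0,0,-64.8,0.015,0.572,-0.619,0,0,0,-64.8,0.015,0.572,-0.619,0,0,0,-64.8,0.015,0.572,-0.619,0,0,0,-64.8,0.015,0.572,-0.619,0,0,0,-64.8,0.015,0.572,-0.619,0,0,0,-64.8,0.015,0.572,-0.619,0,0,0,-64.8,0.015,0.572,-0.619,0,0,0,-64.8,0.015,0.572,-0.619,0,0,0,-64.8,0.015,0.572,-0.619,0,0,0,-64.8,0.015,0.572,-0.619,0,0,0,-64.8,0.015,0.572,-0.619,0,0,0,-64.8,0.015,0.572,-0.619,0,0,0,-64.8,0.015,0.572,-0.619,0,0,0,-64.8,0.015,0.572,-0.619,0,0,0,-64.8,0.015,0.572,-0.619,0,0,0,-64.8,0.015,0.572,-0.619,0,0,0,-64.8,0.015,0.572,-0.619,0,0,0,-64.8]}}

```text
clock: 2.1
tcp_pos: [0.5258, 0.2235, 0.2309]
tcp_rot: [-3.141, 0.001, 1.5]
wrist_force: [0.5, -0.6, -0.5]
width: 0.172
grip_force: 0.0
```

Request:
{"fn": "step_arm", "kwargs": {"moves": [0.015,0,0,0.05,0,0,0,0.015,0,0,0.1,0,0,0,0.015,0,0,0.14,0,0,0,0.015,0,0,0.17,0,0,0,0.015,0,0,0.19,0,0,0,0.015,0,0,0.205,0,0,0,0.015,0,0,0.215,0,0,0,0.015,0,0,0.222,0,0,0,0.015,0,0,0.222,0,0,0]}}

```text
clock: 3.0
tcp_pos: [0.5261, 0.2237, 0.009]
tcp_rot: [-3.141, 0.0, 1.5]
wrist_force: [-0.3, 0.5, 0.6]
width: 0.177
grip_force: 0.0
```

```bash
python3 - <<'E'
from h import *
c=shot('top','top1'); d=shot('scene','scene1')
a=c['frame'][190:300,160:320]; b=d['frame'][200:350,200:400]
cv2.imwrite('pics/z1.png',np.vstack([cv2.resize(a,(640,440)) [:300],cv2.resize(b,(400,300)) if 0 else cv2.copyMakeBorder(cv2.resize(b,(400,300)),0,0,0,240,0)])[:,:,::-1])
print(read_state()['tcp_pos'])
E
```

```text
[0.52696025 0.22437186 0.0100254 ]
```

View pics/z1.png

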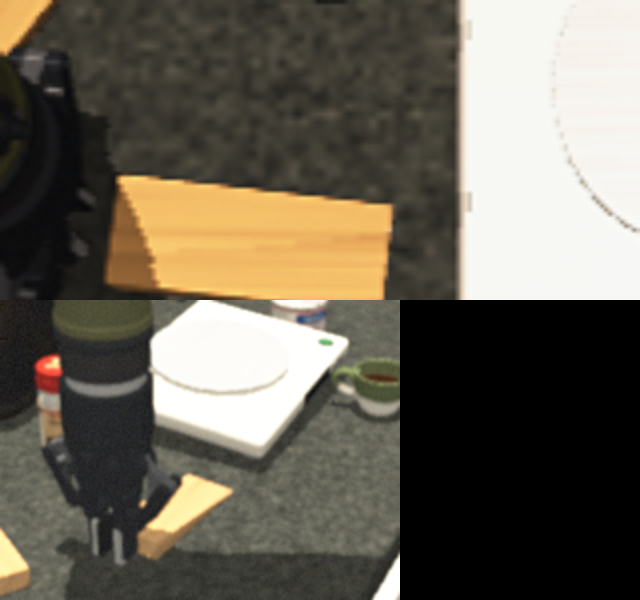

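The fingers stand behind the wedge's thick end, roughly centred. Next is the first part of the push, along tool -x.

Request:
{"fn": "step_arm", "kwargs": {"moves": [0.015,-0.006,0,0,0,0,0,0.015,-0.012,0,0,0,0,0,0.015,-0.018,0,0,0,0,0,0.015,-0.024,0,0,0,0,0,0.015,-0.03,0,0,0,0,0,0.015,-0.036,0,0,0,0,0,0.015,-0.042,0,0,0,0,0,0.015,-0.048,0,0,0,0,0,0.015,-0.054,0,0,0,0,0,0.015,-0.06,0,0,0,0,0,0.015,-0.066,0,0,0,0,0,0.015,-0.071,0,0,0,0,0,0.015,-0.075,0,0,0,0,0,0.015,-0.075,0,0,0,0,0]}}

```text
clock: 4.5
tcp_pos: [0.5213, 0.1492, 0.0093]
tcp_rot: [3.141, 0.0, 1.5]
wrist_force: [-0.5, 0.6, 0.1]
width: 0.171
grip_force: 0.3
```

```bash
cat >> h.py <<'E'
def wedge(c,u0=170,u1=300):
    hsv=cv2.cvtColor(c['frame'],cv2.COLOR_RGB2HSV)
    m=cv2.inRange(hsv,(10,60,100),(30,255,255)); m[:, :u0]=0; m[:,u1:]=0; m[:225]=0;m[290:]=0
    k=max(cv2.findContours(m,0,2)[0],key=cv2.contourArea)
    for p in cv2.approxPolyDP(k,2.5,True)[:,0]: print(p,[ray(c,*p,z)[:2].round(4).tolist() for z in(0,.02)])
E
python3 - <<'E'
from h import *
c=shot('top','top2'); d=shot('scene','scene2'); wedge(c)
a=c['frame'][190:300,160:320]; b=d['frame'][200:350,200:400]
cv2.imwrite('pics/z2.png',np.hstack([cv2.resize(a,(400,275)),cv2.resize(b,(366,275))])[:,:,::-1])
print(read_state()['tcp_pos'])
E
```

```text
[224 238] [[0.5449, 0.1327], [0.541, 0.1293]]
[220 263] [[0.4958, 0.1383], [0.4928, 0.1348]]
[274 268] [[0.4875, 0.034], [0.4847, 0.0324]]
[274 242] [[0.5383, 0.0354], [0.5345, 0.0338]]
[0.52114841 0.14924586 0.00924259]
```

View pics/z2.png

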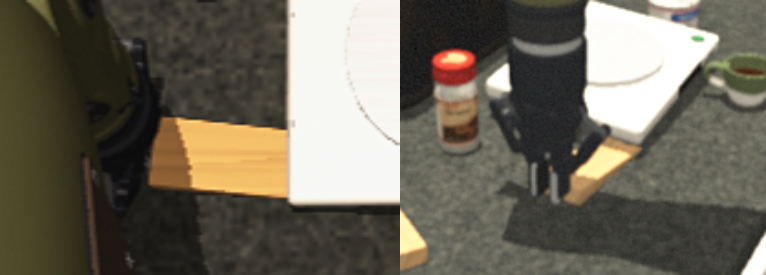

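The wedge tip is now under the case edge. Its back is at y of about 0.132 and it is still tracking straight, with about 61 mm left to go.

Request:
{"fn": "step_arm", "kwargs": {"moves": [0.015,-0.005,0,0,0,0,0,0.015,-0.01,0,0,0,0,0,0.015,-0.015,0,0,0,0,0,0.015,-0.02,0,0,0,0,0,0.015,-0.025,0,0,0,0,0,0.015,-0.03,0,0,0,0,0,0.015,-0.035,0,0,0,0,0,0.015,-0.04,0,0,0,0,0,0.015,-0.044,0,0,0,0,0,0.015,-0.048,0,0,0,0,0,0.015,-0.05,0,0,0,0,0,0.015,-0.05,0,0,0,0,0]}}

```text
clock: 5.8
tcp_pos: [0.5176, 0.099, 0.0093]
tcp_rot: [-3.141, 0.001, 1.5]
wrist_force: [-0.1, -0.8, -0.3]
width: 0.179
grip_force: 0.1
```

```bash
cat >> h.py <<'E'
def corners(c):
    hsv=cv2.cvtColor(c['frame'],cv2.COLOR_RGB2HSV)
    m=cv2.inRange(hsv,(0,0,170),(180,40,255)); m[:,:262]=0; m[:,418:]=0; m[:150]=0;m[285:]=0
    k=max(cv2.findContours(m,0,2)[0],key=cv2.contourArea)
    # fit the four sides with lines, intersect
    P=k[:,0].astype(float); x0,y0=P.min(0); x1,y1=P.max(0); L=[]
    full=np.argwhere(m>0)
    def fit(pts): return cv2.fitLine(np.float32(pts),cv2.DIST_HUBER,0,.01,.01).ravel()
    rows=range(int(y0)+12,int(y1)-12); cols=range(int(x0)+12,int(x1)-12)
    mm=np.zeros_like(m); cv2.drawContours(mm,[k],-1,255,-1)
    L=fit([(np.argmax(mm[r]>0),r) for r in rows]);R=fit([(639-np.argmax(mm[r][::-1]>0),r) for r in rows])
    T=fit([(q,np.argmax(mm[:,q]>0)) for q in cols]);B=fit([(q,479-np.argmax(mm[::-1,q]>0)) for q in cols])
    def X(a,b):
        s=np.linalg.solve(np.array([a[:2],-b[:2]]).T,b[2:]-a[2:]); return (a[2:]+s[0]*a[:2]).round(2)
    return np.array([X(L,T),X(R,T),X(R,B),X(L,B)])
E
python3 - <<'E'
from h import *
c=shot('top','top3'); d=shot('scene','scene3'); wedge(c)
print(corners(np.load('pics/top0.npz')).tolist(),corners(np.load('pics/top2.npz')).tolist(),corners(c).tolist())
a=c['frame'][190:300,160:320]; b=d['frame'][180:330,220:420]
cv2.imwrite('pics/z3.png',np.hstack([cv2.resize(a,(400,275)),cv2.resize(b,(366,275))])[:,:,::-1])
print(read_state()['tcp_pos'])
E
```

```text
[254 239] [[0.5437, 0.0743], [0.5398, 0.0721]]
[246 256] [[0.5101, 0.0887], [0.5068, 0.0861]]
[246 265] [[0.4926, 0.088], [0.4896, 0.0855]]
[276 269] [[0.4856, 0.0301], [0.4828, 0.0286]]
[275 241] [[0.5403, 0.0335], [0.5365, 0.0319]]
[[276.0, 168.1300048828125], [404.5799865722656, 165.25999450683594], [408.010009765625, 268.5299987792969], [276.0, 270.19000244140625]] [[276.0, 167.97000122070312], [404.5799865722656, 165.3699951171875], [407.9800109863281, 268.5400085449219], [276.0, 269.7300109863281]] [[276.0, 167.1699981689453], [405.19000244140625, 165.61000061035156], [408.79998779296875, 268.0], [276.0, 268.0]]
[0.51758878 0.09921459 0.00925499]
```

View pics/z3.png

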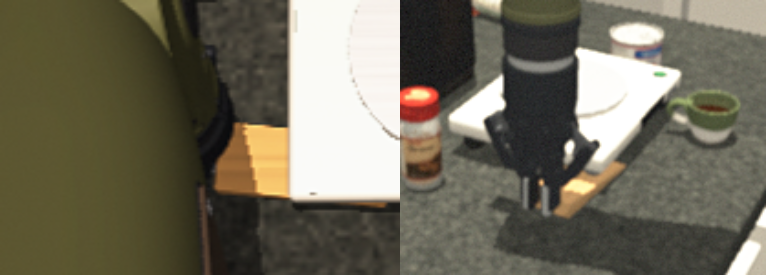

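The wedge is part way under and the front edge has begun to rise. I'll measure the remaining lean by tracking points on the scale against a tilt model.

```bash
cat >> h.py <<'E'
from scipy.spatial.transform import Rotation as Ro
from scipy.optimize import least_squares
S0=np.array([.583,-.0945,0]); Y=Ro.from_euler('z',1,degrees=True)
def pose(h,dx=0,dy=0,dyaw=0):
    ax=np.array([78,100,0])/np.hypot(78,100)   # hinge diagonal
    t=(.010-h)/.123
    r=Ro.from_euler('z',dyaw)*Y*Ro.from_rotvec(-ax*t)   # sign checked: foot must go down
    return r,S0+np.array([dx,dy,0])
def lean(tag,ref=('top0','scene0')):
    r0,o0=pose(0); assert r0.apply([-.078,.1,.01])[2]<.0015, r0.apply([-.078,.1,.01])
    D=[]
    for n,rf in zip(('top','scene'),ref):
        a=np.load(f'pics/{rf}.npz'); b=np.load(f'pics/{n}{tag}.npz')
        ga,gb=[cv2.cvtColor(q['frame'],cv2.COLOR_RGB2GRAY) for q in(a,b)]
        hull=cv2.convexHull(np.float32([proj(a,o0+r0.apply(p)) for p in [[x,y,.05] for x in(-.1,.1) for y in(-.125,.125)]]))
        m=np.zeros_like(ga); cv2.fillPoly(m,[hull.astype(int)],255); m=cv2.dilate(m,np.ones((5,5)))
        p=cv2.goodFeaturesToTrack(ga,80,.01,5,mask=m)
        q,s,e=cv2.calcOpticalFlowPyrLK(ga,gb,p,None,winSize=(13,13),maxLevel=1)
        k,s2,_=cv2.calcOpticalFlowPyrLK(gb,ga,q,None,winSize=(13,13),maxLevel=1)
        for i in range(len(p)):
            if s[i] and s2[i] and np.linalg.norm(k[i]-p[i])<.2 and e[i]<8 and np.linalg.norm(q[i]-p[i])<10:
                u=p[i,0]; o=np.array(a['pose'])[:3,3]; d=ray(a,*u,0)-o
                nz=r0.apply([0,0,1]); P=o+d*((nz@(o0+.05*nz-o))/(nz@d)); D.append((a,r0.inv().apply(P-o0),q[i,0]-u,u))
    def f(v):
        r,o=pose(*v); return np.concatenate([np.subtract(proj(a,o+r.apply(P)),proj(a,o0+r0.apply(P)))-d for a,P,d,u in D])
    s=least_squares(f,[.005,0,0,0],loss='soft_l1',f_scale=.3,x_scale=[.001,.001,.001,.01])
    print(tag,'n',len(D),'lift mm,dx,dy,yaw',(s.x*[1e3,1e3,1e3,1]).round(3),'tilt',round((.01-s.x[0])/.123,4),'med res',np.median(abs(s.fun)).round(3))
E
python3 - <<'E'
from h import *
try: lean('1'); lean('2'); lean('3')
except AssertionError as e: print(e)
E
```

```text
1 n 100 lift mm,dx,dy,yaw [-0.112  0.045 -0.028 -0.   ] tilt 0.0822 med res 0.016
2 n 71 lift mm,dx,dy,yaw [0.354 0.032 0.005 0.   ] tilt 0.0784 med res 0.064
3 n 38 lift mm,dx,dy,yaw [ 6.556e+00 -4.320e-01  7.900e-02  2.000e-03] tilt 0.028 med res 0.322
```

Request:
{"fn": "step_arm", "kwargs": {"moves": [0.015,-0.003,0,0,0,0,0,0.015,-0.006,0,0,0,0,0,0.015,-0.009,0,0,0,0,0,0.015,-0.012,0,0,0,0,0,0.015,-0.014,0,0,0,0,0,0.015,-0.014,0,0,0,0,0,0.015,0.01,0,0,0,0,0,0.015,0.06,0,0,0,0,0,0.015,0.11,0,0,0,0,0,0.015,0.16,0,0,0,0,0,0.015,0.16,0,-0.05,0,0,0,0.015,0.16,0,-0.05,0,0,0,0.015,0.16,0,-0.05,0,0,0]}}

```text
clock: 7.2
tcp_pos: [0.5301, 0.2594, 0.0604]
tcp_rot: [3.139, 0.0, 1.501]
wrist_force: [-0.4, 0.3, 0.4]
width: 0.177
grip_force: 0.0
```

```bash
python3 - <<'E'
from h import *
c=shot('top','top4'); d=shot('scene','scene4'); wedge(c); lean('4')
a=c['frame'][190:300,160:320]; b=d['frame'][180:330,220:420]
cv2.imwrite('pics/z4.png',np.hstack([cv2.resize(a,(400,275)),cv2.resize(b,(366,275))])[:,:,::-1])
s=read_state();print(s['clock'],s['tcp_pos'],s['tcp_rot'])
E
```

```text
[255 239] [[0.5437, 0.0724], [0.5399, 0.0702]]
[252 265] [[0.4927, 0.0765], [0.4898, 0.0741]]
[275 268] [[0.4875, 0.0321], [0.4847, 0.0305]]
[275 241] [[0.5403, 0.0335], [0.5365, 0.0319]]
4 n 39 lift mm,dx,dy,yaw [ 9.00e+00 -6.27e-01  4.11e-01  1.00e-03] tilt 0.0081 med res 0.374
7.3 [0.52850301 0.25823542 0.05883324] [-3.14123433e+00  1.46320802e-03  1.50004585e+00]
```

View pics/z4.png

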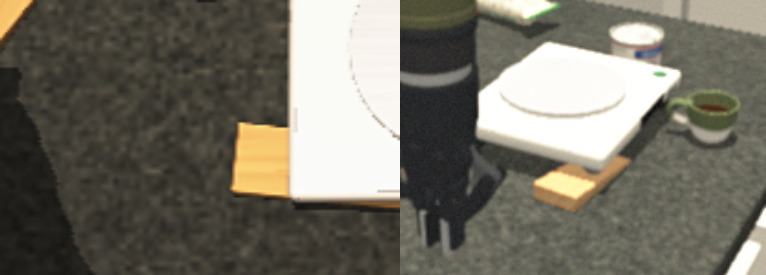

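The scale is nearly level: the lift is about 9.0 mm optically and 9.8 mm by geometry. I'll push 3 mm more, then back off, lift clear and close the fingers.

Request:
{"fn": "step_arm", "kwargs": {"moves": [0.015,-0.01,0,0.05,0,0,0,0.015,-0.05,0,0.05,0,0,0,0.015,-0.095,0,0.05,0,0,0,0.015,-0.13,0,0.05,0,0,0,0.015,-0.155,0,0.05,0,0,0,0.015,-0.165,0,0.05,0,0,0,0.015,-0.17,0,0.05,0,0,0,0.015,-0.173,0,0.05,0,0,0,0.015,-0.175,0,0.05,0,0,0,0.015,-0.177,0,0.05,0,0,0,0.015,-0.177,0,0.05,0,0,0,0.015,-0.16,0,0.05,0,0,0,0.015,-0.11,0,0.05,0,0,0,0,-0.06,0,0.05,0,0,0,0,-0.01,0,0.03,0,0,0,0,0,0,0,0,0,0,0,0,0,-0.05,0,0,0,0,0,0,-0.05,0,0,0,0,0,0,-0.05,0,0,0]}}

```text
clock: 9.2
tcp_pos: [0.53, 0.2605, 0.1108]
tcp_rot: [3.138, -0.001, 1.502]
wrist_force: [0.2, -0.0, -1.4]
width: -0.001
grip_force: 0.0
```

```bash
python3 - <<'E'
from h import *
c=shot('top','top5'); d=shot('scene','scene5'); wedge(c); lean('5')
print(corners(c).tolist())
for h in (0,.01):
    r,o=pose(h); print([np.round(proj(c,o+r.apply(p)),1).tolist() for p in([.1,.125,.05],[.1,-.125,.05],[-.1,-.125,.05],[-.1,.125,.05])])
s=read_state();print(s['clock'],s['tcp_pos'],s['tcp_rot'],s['width'],s['wrist_force'])
E
```

```text
[256 239] [[0.5437, 0.0705], [0.5399, 0.0682]]
[253 266] [[0.4908, 0.0745], [0.4879, 0.0722]]
[276 269] [[0.4856, 0.0301], [0.4828, 0.0286]]
[275 241] [[0.5403, 0.0335], [0.5365, 0.0319]]
5 n 38 lift mm,dx,dy,yaw [ 6.799e+00 -4.620e-01 -1.400e-01  4.000e-03] tilt 0.026 med res 0.389
[[277.3800048828125, 166.0], [405.1499938964844, 166.0], [409.260009765625, 266.6300048828125], [275.5400085449219, 268.30999755859375]]
[[274.4, 165.0], [407.2, 162.4], [410.0, 269.0], [274.1, 270.3]]
[[275.8, 163.4], [407.6, 162.7], [411.3, 267.3], [274.8, 267.8]]
9.3 [0.52812916 0.25907274 0.10833739] [-3.14050271e+00  1.15048538e-03  1.50112677e+00] -0.004133011286027903 [-0.52294251 -1.23040655 -0.10276629]
```

```bash
cat > m.py <<'E'
from h import *
def green(c,box):
    f=c['frame'].astype(float); u0,u1,v0,v1=box; s=f[v0:v1,u0:u1]; w=np.clip(s[...,1]-s[...,0]-15,0,None)
    V,U=np.mgrid[v0:v1,u0:u1]; return np.array([(w*U).sum(),(w*V).sum()])/w.sum()
def edges(c):  # scene: row of the near-left case edges along some columns, subpixel by threshold on brightness
    g=cv2.cvtColor(c['frame'],cv2.COLOR_RGB2GRAY).astype(float); out=[]
    for u in (300,312,322,345,352):
        col=g[200:300,u]; v=len(col)-1
        while v>0 and col[v]<130: v-=1
        out.append(200+v+(col[v]-130)/(col[v]-col[v+1]))
    return np.round(out,2)
def meas(tag):
    t,s=np.load(f'pics/top{tag}.npz'),np.load(f'pics/scene{tag}.npz')
    return green(t,(388,406,248,268)).round(2),green(s,(352,374,212,230)).round(2),edges(s)
if __name__=='__main__':
    import sys
    for k in sys.argv[1:]: print(k,*meas(k))
    t=np.load('pics/top0.npz');s=np.load('pics/scene0.npz'); r0,o0=pose(0)
    P=r0.inv().apply(ray(t,*green(t,(388,406,248,268)),.05)-o0); P[2]=.05
    for h in(0,.005,.01):
        r,o=pose(h); q=o+r.apply(P); print(h,np.round(proj(t,q),2),np.round(proj(s,q),2),[np.round(proj(s,o+r.apply(p)),1).tolist() for p in([-.1,.125,.05],[-.1,.125,.028],[.1,.125,.028],[0,.125,.028])])
E
python3 m.py 0 1 2 3 4 5
```

```text
Traceback (most recent call last):
  File "m.py", line 17, in <module>
    for k in sys.argv[1:]: print(k,*meas(k))
                                    ~~~~^^^
  File "m.py", line 14, in meas
    return green(t,(388,406,248,268)).round(2),green(s,(352,374,212,230)).round(2),edges(s)
                                                                                   ~~~~~^^^
  File "m.py", line 10, in edges
    out.append(200+v+(col[v]-130)/(col[v]-col[v+1]))
                                          ~~~^^^^^
IndexError: index 100 is out of bounds for axis 0 with size 100
```

```bash
sed -i 's/(300,312,322,345,352)/(275,285,295,345,352)/; s/col=g\[200:300,u\]/col=g[200:281,u]/; s/out.append(200+v+.*/out.append(200+v+(col[v]-130)\/(col[v]-col[min(v+1,80)]+1e-6))/' m.py; python3 m.py 0 1 2 3 4 5
```

```text
0 [395.87 258.27] [362.36 220.43] [260.32 263.45 266.94 259.54 247.83]
1 [395.87 258.27] [362.36 220.43] [235.73 263.54 266.87 259.67 247.94]
2 [395.91 258.13] [362.32 220.43] [228.22 228.25 195.25 259.55 247.71]
3 [396.91 256.71] [361.54 219.9 ] [240.2  216.1  217.77 256.52 244.18]
4 [397.17 256.49] [361.41 219.67] [2.5816000e+02 2.6093000e+02 1.0100028e+08 2.5579000e+02 2.4342000e+02]
5 [397.2  256.45] [361.4  219.65] [2.581200e+02 2.609100e+02 8.600028e+07 2.557900e+02 2.433700e+02]
0 [395.86 258.28] [362.22 219.97] [[329.9, 270.1], [329.1, 279.0], [244.9, 250.8], [285.6, 264.4]]
0.005 [396.52 257.4 ] [361.78 219.56] [[329.7, 266.9], [329.1, 276.2], [244.7, 250.5], [285.4, 262.9]]
0.01 [397.19 256.53] [361.35 219.18] [[329.3, 263.7], [328.9, 273.2], [244.5, 250.3], [285.2, 261.3]]
```

The button shift in both cameras matches the level prediction, with a lift of about 10 mm. Next I move above the press corner.

Request:
{"fn": "step_arm", "kwargs": {"moves": [0,-0.05,-0.002,0,0,0,0,0,-0.1,-0.004,0,0,0,0,0,-0.15,-0.006,0,0,0,0,0,-0.2,-0.008,0,0,0,0,0,-0.24,-0.008,0,0,0,0,0,-0.257,-0.008,0,0,0,0,0,-0.257,-0.008,0,0,0,0,0,-0.257,-0.008,0.025,0,0,0,0,-0.257,-0.008,0.04,0,0,0,0,-0.257,-0.008,0.05,0,0,0,0,-0.257,-0.008,0.05,0,0,0]}}

```text
clock: 10.4
tcp_pos: [0.5011, 0.0042, 0.0573]
tcp_rot: [-3.138, 0.0, 1.502]
wrist_force: [-0.4, 0.8, -0.2]
width: 0.001
grip_force: 0.0
```

Request:
{"fn": "step_arm", "kwargs": {"moves": [0,0,0,0.002,0,0,0,0,0,0,0.004,0,0,0,0,0,0,0.006,0,0,0,0,0,0,0.007,0,0,0,0,0,0,0.007,0,0,0]}}

```text
clock: 10.9
tcp_pos: [0.503, 0.0035, 0.0524]
tcp_rot: [3.141, -0.0, 1.501]
wrist_force: [0.6, -0.1, 0.5]
width: 0.004
grip_force: 0.0
```

Request:
{"fn": "step_arm", "kwargs": {"moves": [0,0,0,0.001,0,0,0,0,0,0,0.002,0,0,0,0,0,0,0.002,0,0,0]}}

```text
clock: 11.2
tcp_pos: [0.5029, 0.0035, 0.0502]
tcp_rot: [-3.141, 0.0, 1.501]
wrist_force: [-0.3, -0.0, -0.3]
width: 0.001
grip_force: 0.0
```

Request:
{"fn": "step_arm", "kwargs": {"moves": [0,0,0,0.0005,0,0,0,0,0,0,0.001,0,0,0,0,0,0,0.001,0,0,0]}}

```text
clock: 11.5
tcp_pos: [0.503, 0.0035, 0.0498]
tcp_rot: [3.141, -0.0, 1.501]
wrist_force: [-1.4, 0.1, 6.1]
width: -0.002
grip_force: 3.0
```

Contact gives 6 N. I'll press slightly more and hold, then retreat straight up.

Request:
{"fn": "step_arm", "kwargs": {"moves": [0,0,0,0.0005,0,0,0,0,0,0,0.0005,0,0,0,0,0,0,0.0005,0,0,0,0,0,0,0.0005,0,0,0]}}

```text
clock: 11.9
tcp_pos: [0.5031, 0.0036, 0.0497]
tcp_rot: [3.141, -0.0, 1.501]
wrist_force: [-3.1, 0.7, 10.0]
width: 0.004
grip_force: 5.2
```

```bash
python3 - <<'E'
from h import *
c=shot('top','top6'); d=shot('scene','scene6'); print(read_state()['wrist_force'])
E
python3 m.py 6 | head -1
```

```text
[-3.7376369  -0.72991245 11.28514155]
6 [397.19 256.45] [361.36 219.66] [2.582000e+02 2.610700e+02 9.200028e+07 2.670900e+02 2.434400e+02]
```

Request:
{"fn": "step_arm", "kwargs": {"moves": [0,0,0,-0.005,0,0,0,0,0,0,-0.02,0,0,0,0,0,0,-0.05,0,0,0,0,0,0,-0.1,0,0,0,0,0.05,0,-0.15,0,0,0,0,0.1,0,-0.15,0,0,0,0,0.15,0,-0.15,0,0,0,0,0.2,0,-0.15,0,0,0,0,0.25,0,-0.15,0,0,0,0,0.25,0,-0.15,0,0,0,0,0.25,0,-0.15,0,0,0,0,0.25,0,-0.15,0,0,0]}}

```text
clock: 13.2
tcp_pos: [0.5201, 0.2522, 0.1985]
tcp_rot: [-3.141, 0.001, 1.501]
wrist_force: [0.3, -0.3, 0.9]
width: -0.001
grip_force: 0.0
```

```bash
python3 - <<'E'
from h import *
c=shot('top','top7'); d=shot('scene','scene7'); wedge(c); print(read_state()['wrist_force'],read_state()['tcp_pos'])
a=c['frame'][140:300,160:430]; b=d['frame'][180:330,220:420]
cv2.imwrite('pics/z7.png',np.hstack([cv2.resize(a,(432,256)),cv2.resize(b,(341,256))])[:,:,::-1])
E
python3 m.py 0 5 7
```

```text
[256 239] [[0.5437, 0.0705], [0.5399, 0.0682]]
[253 266] [[0.4908, 0.0745], [0.4879, 0.0722]]
[276 269] [[0.4856, 0.0301], [0.4828, 0.0286]]
[275 241] [[0.5403, 0.0335], [0.5365, 0.0319]]
[ 1.06334914  0.15860663 -0.02438856] [0.5203258  0.25138866 0.19871963]
0 [395.87 258.27] [362.36 220.43] [260.32 263.45 266.94 259.54 247.83]
5 [397.2  256.45] [361.4  219.65] [2.581200e+02 2.609100e+02 8.600028e+07 2.557900e+02 2.433700e+02]
7 [397.2  256.45] [361.36 219.65] [2.581200e+02 2.607800e+02 8.800028e+07 2.558200e+02 2.434100e+02]
0 [395.86 258.28] [362.22 219.97] [[329.9, 270.1], [329.1, 279.0], [244.9, 250.8], [285.6, 264.4]]
0.005 [396.52 257.4 ] [361.78 219.56] [[329.7, 266.9], [329.1, 276.2], [244.7, 250.5], [285.4, 262.9]]
0.01 [397.19 256.53] [361.35 219.18] [[329.3, 263.7], [328.9, 273.2], [244.5, 250.3], [285.2, 261.3]]
```

View pics/z7.png

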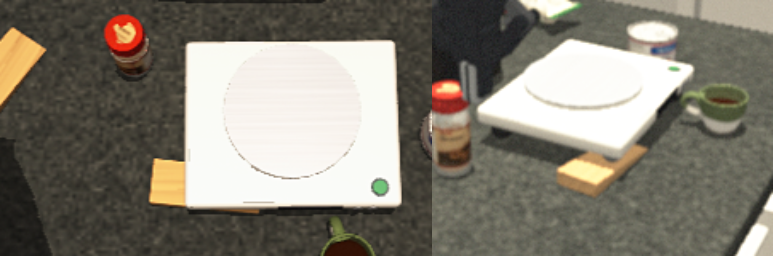

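```bash
python3 - <<'E'
from h import *
s=np.load('pics/scene0.npz')
for z in(.028,.032,.05):
  R=[]
  for h in(0,.01):
    r,o=pose(h); L=[]
    for us,a,b in(((275,285),[-.1,.125,z],[.1,.125,z]),((345,352),[-.1,.125,z],[-.1,-.125,z])):
        P=np.array([proj(s,o+r.apply(np.array(a)*(1-t)+np.array(b)*t)) for t in np.linspace(0,1,200)]); i=np.argsort(P[:,0])
        L+=[np.interp(u,P[i,0],P[i,1]) for u in us]
    R.append(L)
  print(z,np.round(R,2).tolist(),np.subtract(R[1],R[0]).round(2))
E
```

```text
0.028 [[260.88, 264.23, 259.66, 251.12], [258.59, 261.3, 255.45, 247.71]] [-2.29 -2.94 -4.21 -3.41]
0.032 [[259.29, 262.63, 258.32, 249.81], [256.93, 259.63, 253.92, 246.22]] [-2.36 -3.   -4.4  -3.59]
0.05 [[252.07, 255.35, 252.15, 243.82], [249.42, 252.05, 246.93, 239.44]] [-2.65 -3.3  -5.22 -4.38]
```

The scale is level within tolerance, with a lift of about 9.5–10 mm, and it did not rock under 10 N. The bystanders were not disturbed and the arm is clear, so I'm handing in.

```bash
python3 -c "
from station import ticket
print(ticket.finish_job())"
```

```text
the job is handed in; nothing more can be done
None
```

I pushed the wedge under the short foot, and by camera measurement the scale now stands level (about 10 mm of lift); it did not rock under a fingertip press of about 10 N, and the job is handed in, though no verdict came back.

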